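# Drift a stand foot into line in the fume hood and pin it

### The arm

A 7-joint arm with a two-finger parallel gripper is mounted at the origin on the work surface. World frame = base frame: x ahead of the robot, y to its left, z up, the work surface at z = 0. Lengths are in m, angles in rad, forces in N, time in s.
With the tool pointing down it reaches from about 0.425 to 0.875 m from the base axis. Payload 9.9 kg.
Tool frame: the origin (TCP) lies midway between the tips of the shut fingers; the grasp point (between the pads) lies manip.grasp_offset behind it (manip.grasp_offset is the distance from the TCP to the grasp point, in m); z points along the fingers, x is the direction in which the jaws open and shut, and the axes are right-handed (so a half turn about z gives the same grasp; the last joint's range is limited). The gripper opens to 85 mm and grips with 20 to 120 N. Pads are 22 mm wide; open, the fingers measure 114 mm over their backs; the gripper's body (76 mm by 85 mm) begins 54 mm behind the grasp point. The pads swing forward as they close: fully open they stand 13 mm farther back than shut.
Start: joints at [-1.337, 0.576, 0.025, 1.437, -0.015, 1.129, -0.057], TCP at [0.211, 0.641, 0.231] pointing down, gripper open.
Joint ranges: [-2.76, 2.76], [-0.34, 2.15], [-1.52, 1.57], [0.19, 2.46], [-1.09, 4.23], [0.17, 1.99], [-2.82, 2.82]. Speed limits (rad/s): [2.22, 2.22, 3.01, 3.01, 3.14, 3.14, 3.14].

### API

Orientations are given as a rotation vector (axis times angle).
In Python, from cell import get_obs, snapshot, ticket, manip gives the robot as it stands.
- The arm moves only by the shell command python3 -m pendant 'ROWS' [FORCE]. ROWS is text: rows parted by semicolons, each of 5 numbers parted by spaces: the opening in per cent of the stroke, from 0 (shut) to 100 (fully open), then the shift along the tool's x, y, z in mm, then the turn about the tool's z in degrees. A call has 1 to 10 rows; each row shifts and turns the commanded pose from where the row before left it, along the tool's axes as they then stand; what a row does not reach is not made up. A row lasts 1/10 s, in which the tool goes at most 50 mm and 8.59 degrees, less where a joint would pass 70% of its speed; a pose out of reach is approached as far as the arm can. A call with a gripper value outside its range is refused whole. The fingers move at their own pace and stop on an object; FORCE is the grip in N (left out, the last holds). Time passes only in rows, so rows that do not move let the fingers close. It gives the time, the measured TCP pose, the force and the opening at its end, in the units of the state.
- get_obs(): the state, without advancing time (a new reading comes with each control period).
- snapshot(name): name is "side" or "top"; returns a dict with "pixels" (384x512x3 uint8, red, green, blue), "fx", "fy", "cx", "cy" (pixels), "cam_to_world" (4x4, takes a point from camera to world coordinates). Camera axes: x right, y up, looking along -z (the intrinsics and any distortion apply to the point x, -y, -z); pixel columns grow to the right and rows downward; lengths in m; the calibration is good to about 2 mm. A picture is of the moment at which its call begins. There is no depth.
- ticket.finish_job(): hands the job in, once; it reports no verdict.
The state is a dict: "time": time; "q": joint angles; "joint_vel": joint speeds; "joint_torque": joint torques, N m; "position": TCP position; "ee_rot": TCP orientation; "contact_force": force on the tool from outside, world axes, zero at the start; "torque": the same for the moment, N m; "opening": finger opening in m.
Only numpy, scipy, OpenCV 4.12 (cv2) and the standard library are available. Lean on these libraries where they do the work, as an engineer would, in place of code of your own. Each camera call takes 0.05 s, during which the arm holds its last target. There are 200 camera calls.

### The job

The foot plate of the clamp stand sits a few millimetres out of line on its dock. Take the tapered drift, the one with the thickest grip, from the rack and press it by feel, yielding sideways and with no more than about 15 N, down through the plate's larger hole and the dock's hole beneath until its collar sits fully home, so that the plate is drawn into line; then put the straight pin, the one with the thin tall grip, fully home in the smaller hole and let go of both. Do not push the plate or its post with the gripper, and leave everything else where it is.

Things in the scene. Friction and masses are not known exactly. Their poses are not given: they have to be found in the camera images.
- drift: Steel drift, at the start upright, collar resting on the rack. Origin on its axis at the collar's underside, z up. Below: 13 mm straight shank of 30 mm diameter, then a 40 mm taper down to a flat tip of 6 mm diameter at z -53 mm. Above: collar 42 mm diameter, 8 mm thick, then a round grip 30 mm thick (the thickest) up to z 60 mm. 0.24 to 0.38 kg.
- pin: Straight thin steel pin, upright at the start in the rack. Origin on its axis at the collar's underside, z up. Below: 10 mm diameter, the last 7 mm tapering to a 5 mm tip at z -53 mm. Above: collar 42 mm diameter, 8 mm thick, then a round grip only 14 mm thick (the thinnest) up to z 60 mm. 0.13 kg.
- stud: Short thick steel stud, a bystander in the third place of the rack. Origin at the underside of its 42 mm collar; below it 30 mm long, 28 mm diameter, blunt; short round grip of 22 mm diameter above, up to z 28 mm.
- rack: Fixed white rack block, 230 (x) x 60 (y) x 64 mm high, origin at the centre of its underside. Three sockets of 31 mm diameter, 60 mm deep, at x -75, 0 and +75 mm in its frame, y 0; drift, pin and stud hang in them in any order.
- dock: Fixed dark steel dock, 200 (x) x 250 (y) mm, slab top 52 mm above the bench, keepers along y at x beyond +-64 mm, up to 67 mm high. Origin: centre of its underside. Its holes (31 and 12 mm wide, through a 14 mm slab, 38 mm free space beneath) are spaced like the plate's but largely hidden under it; where they lie is not measured: find by feel. The plate lies on it.
- plate: Aluminium foot plate on the dock, 150 (x) x 200 (y) x 8 mm; origin: centre of underside. Post 118 mm tall at x +50, with a clamp near the top out to x +130 mm. Floats on the dock, never turning: slides along its x and y, friction about 5 N each, no spring, stops beyond 11 mm off line. At the start it is off line by 4.5 to 8.2 mm in x and by 4.5 to 8.2 mm in y, each either way.
- drift_hole (a point): Centre of the larger hole's mouth on the plate's top face (31 mm diameter through 8 mm); moves with the plate (same axes). The drift's tip, set at this centre, clears the dock's hole at every start. Drift home: its origin is here.
- pin_hole (a point): Centre of the smaller hole's mouth on the plate's top face (12 mm diameter through 8 mm), 100 mm from the larger along the plate's +y. Pin home: its origin is here.
- beaker: Glass beaker 68 mm wide, 90 mm tall, bystander; origin at its underside.
- reagent: Amber jar 60 mm wide, 130 mm tall, bystander; origin at its underside.
- tape: Reel of red plastic 60 mm wide, 19 mm tall, bystander; origin at its underside.
- wrench: Wrench lying on the bench, bystander.
- flaskring: Cork flask ring 100 mm wide, 25 mm tall, bystander; origin at its underside.
- boss: Small spare clamp boss, 34 x 28 x 28 mm with a brass screw, bystander; origin at its underside.
Not all that is in view belongs to the job. What is shaped like the pin but yellow is not meant. What is shaped like the drift but purple is not meant.

How it is judged:
On the way, in this order (a step that is already met when the one before it is completed fails the run):
1. the drift is home in the larger hole (z of drift in the frame of drift_hole between -0.003 and 0.0025 m and horizontal distance between drift and drift_hole below 0.003 m and angle between drift's own z axis and vertical below 0.08 rad), for 0.2 s.
2. the pin is home in the smaller hole (z of pin in the frame of pin_hole between -0.003 and 0.0025 m and horizontal distance between pin and pin_hole below 0.003 m and angle between pin's own z axis and vertical below 0.08 rad), for 0.2 s.
At the end, for the whole second after the job is handed in: Drift and pin stand upright (within 0.08 rad) and at rest, each with its collar within 2.5 mm of the plate and its axis within 3 mm of its hole in the plate, both through plate and dock, released (all of step 1 and all of step 2 and linear speed of each of drift, pin below 0.02 m/s); the robot touches nothing.
It fails at once if the drift is forced: more than 25 N against the dock or 40 N against the plate (contact force between drift and dock above 25 N or contact force between drift and plate above 40 N).
It fails at once if the pin is forced: more than 25 N against the dock or 40 N against the plate (contact force between pin and dock above 25 N or contact force between pin and plate above 40 N).
It fails at once if the robot pushes the plate, its post or the dock (over 5 N) (contact force between any of the arm, the fingers and dock above 5 N or contact force between any of the arm, the fingers and plate above 5 N).
It fails at once if a bystander is moved by more than 30 mm (distance of any of stud, beaker, reagent, tape, wrench, flaskring, boss from where it was at the start of the episode above 0.03 m).
It also fails if it takes over 72 s, if anything falls off the work surface, if the arm or the gripper's body presses on something with over 40 N, if the wrist force passes 120 N, or if a joint passes its speed limit or range.

## Working session

There is one attempt and no reset: what is moved stays moved. The work goes in short steps, Python scripts to look and compute and a shell command to move; the robot and the scene stay as the last step left them, time stands still between calls to the robot, and variables do not carry over. Pictures are saved under pics/ and viewed, about 8 in all and at most 12, crops included, and the job is handed in when it is done.

```bash
mkdir -p pics; ls
python3 - <<'E'
from cell import get_obs, snapshot, ticket, manip
import cv2,numpy as np
for n in("top","side"):
    s=snapshot(n); cv2.imwrite(f"pics/{n}0.png",cv2.cvtColor(s["pixels"],cv2.COLOR_RGB2BGR))
    print(n,{k:v for k,v in s.items() if k!="pixels"})
print(get_obs(), manip.grasp_offset)
E
```

```text
pics
top {'fx': 479.6702225423636, 'fy': 479.6702225423636, 'cx': 259.71953675819606, 'cy': 193.5169134036167, 'cam_to_world': array([[ 0.00255335,  0.99604723, -0.08878847,  0.42211769],
       [-0.9999949 ,  0.00237296, -0.00213718, -0.07443897],
       [-0.00191804,  0.08879348,  0.99604821,  1.49645496],
       [ 0.        ,  0.        ,  0.        ,  1.        ]])}
side {'fx': 429.08987916267006, 'fy': 429.08987916267006, 'cx': 253.5640057999123, 'cy': 195.35583635865288, 'cam_to_world': array([[-0.85182141,  0.4121559 , -0.3233076 ,  0.17515629],
       [-0.52381278, -0.66486659,  0.53251534,  0.59472424],
       [ 0.00452292,  0.62296063,  0.78224012,  1.01264107],
       [ 0.        ,  0.        ,  0.        ,  1.        ]])}
{'time': 0.1, 'q': array([-1.33678995,  0.57645776,  0.02488008,  1.43782145, -0.01500462,
        1.12897487, -0.05651296]), 'joint_vel': array([-0.00079237, -0.00160028,  0.00075428, -0.00417834,  0.00063801,
        0.00057356,  0.00056189]), 'joint_torque': array([ 7.36446760e-03, -7.67300034e+01,  2.25832745e+00, -2.86603743e+01,
        1.59031333e-02,  8.64584144e-03,  2.87544810e-05]), 'position': array([0.21081206, 0.64081903, 0.23052398]), 'ee_rot': array([ 2.54421514e+00,  1.84138220e+00, -1.79244667e-03]), 'contact_force': array([0.71734146, 0.29743091, 0.26012087]), 'torque': array([-0.02321896, -0.03607483, -0.03886977]), 'opening': 0.08577543464296175} 0.0187
```

View pics/top0.png

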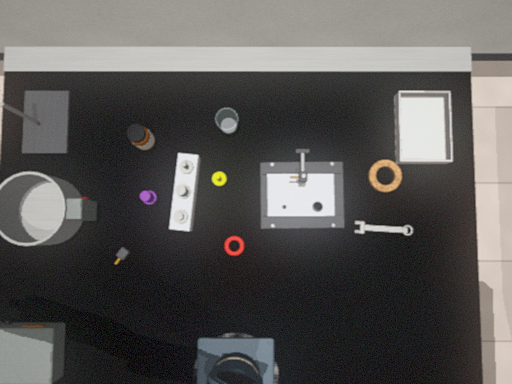

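View pics/side0.png

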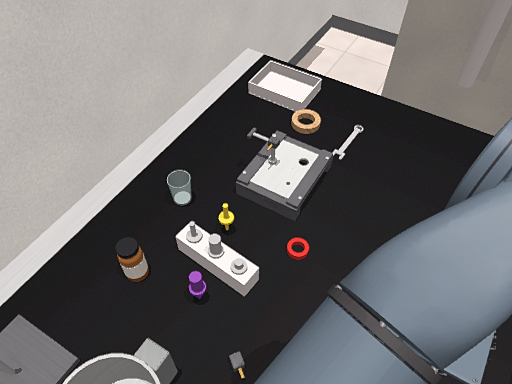

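Top view: the candidates in the rack are the thin-tall grip (187,167), the thick grip (182,190) and the short stud (180,216). The yellow pin lookalike is at (219,179) and the purple drift lookalike at (148,198). By the description, the drift is the middle one and the pin the upper one. In the plate, the large hole is at (317,207), the small one at (284,207) and the post at about (303,175). Next: a close crop and measurements.

```bash
cat > h.py <<'E'
import numpy as np,cv2
from cell import get_obs, snapshot, ticket, manip
from scipy.spatial.transform import Rotation as R
def ray(s,u,v):
    M=s["cam_to_world"]; d=M[:3,:3]@np.array([(u-s["cx"])/s["fx"],-(v-s["cy"])/s["fy"],-1]); return M[:3,3],d
def on(s,u,v,z):
    o,d=ray(s,u,v); return o+d*(z-o[2])/d[2]
def pix(s,p):
    M=s["cam_to_world"]; c=M[:3,:3].T@(np.array(p)-M[:3,3]); return np.array([s["cx"]+s["fx"]*c[0]/-c[2], s["cy"]-s["fy"]*c[1]/-c[2]])
def tri(a,ua,b,ub):
    A=[];y=[]
    for s,u in((a,ua),(b,ub)):
        o,d=ray(s,*u); d/=np.linalg.norm(d); P=np.eye(3)-np.outer(d,d); A.append(P); y.append(P@o)
    return np.linalg.lstsq(np.vstack(A),np.hstack(y),rcond=None)[0]
def blobs(s,mask,box,mn=6):
    x0,y0,x1,y1=box; m=mask[y0:y1,x0:x1].astype(np.uint8)
    n,l,st,c=cv2.connectedComponentsWithStats(m)
    return [(st[i,4],*(c[i]+[x0,y0]).round(2)) for i in range(1,n) if st[i,4]>=mn]
E
python3 - <<'E'
from h import *
a=snapshot("top");b=snapshot("side")
def dark(s,box,lab):
    # intensity-weighted dark blob centroid
    x0,y0,x1,y1=box; g=s["pixels"].mean(2)[y0:y1,x0:x1]; w=np.clip(np.percentile(g,85)-8-g,0,None)
    ys,xs=np.mgrid[y0:y1,x0:x1]; u=(w*xs).sum()/w.sum(),(w*ys).sum()/w.sum()
    print(lab,np.round(u,2),on(s,*u,.06).round(4)); return u
dark(a,(308,199,326,216),"bigT");dark(a,(279,202,290,212),"smT")
dark(b,(296,155,313,169),"bigS");dark(b,(284,179,294,188),"smS")
for s,box,n in((a,(170,150,202,234),"T"),(b,(172,215,262,295),"S"),):
    x0,y0,x1,y1=box; im=cv2.cvtColor(s["pixels"][y0:y1,x0:x1],cv2.COLOR_RGB2BGR); cv2.imwrite(f"/tmp/{n}.png",cv2.resize(im,None,fx=6.5,fy=6.5,interpolation=cv2.INTER_CUBIC))
cs=[]
for s,box in((a,(170,150,202,234)),(b,(172,215,262,295)),(a,(258,140,348,232)),(b,(235,115,335,215))):
    x0,y0,x1,y1=box; im=cv2.cvtColor(s["pixels"][y0:y1,x0:x1],cv2.COLOR_RGB2BGR)
    f=min(390/(x1-x0),290/(y1-y0)); im=cv2.resize(im,None,fx=f,fy=f,interpolation=cv2.INTER_CUBIC)
    k=20*f if f>3.2 else 20*f
    for X in range(x0//10*10+10,x1,10): cv2.line(im,(int((X-x0+.5)*f),0),(int((X-x0+.5)*f),6),(0,0,255),1); cv2.putText(im,str(X),(int((X-x0+.5)*f)-9,16),0,.33,(0,255,255),1)
    for Y in range(y0//10*10+10,y1,10): cv2.line(im,(0,int((Y-y0+.5)*f)),(6,int((Y-y0+.5)*f)),(0,0,255),1); cv2.putText(im,str(Y),(8,int((Y-y0+.5)*f)+4),0,.33,(0,255,255),1)
    cs.append(cv2.copyMakeBorder(im,0,295-im.shape[0],0,395-im.shape[1],0))
cv2.imwrite("pics/crop1.png",np.vstack([np.hstack(cs[:2]),np.hstack(cs[2:])]))
# rack top face (white)
x0,y0,x1,y1=160,145,205,240
g=a["pixels"][y0:y1,x0:x1].min(2); m=(g>150).astype(np.uint8)
r=cv2.minAreaRect(cv2.findNonZero(m)); print("rack",r, on(a,r[0][0]+x0,r[0][1]+y0,.064))
E
```

```text
bigT [317.27 206.12] [ 0.5126 -0.244   0.06  ]
smT [283.87 206.47] [ 0.5113 -0.1439  0.06  ]
bigS [304.1  162.23] [ 0.506  -0.2436  0.06  ]
smS [287.69 182.95] [ 0.5087 -0.1453  0.06  ]
rack ((23.435152053833008, 46.55119323730469), (21.206684112548828, 77.52416229248047), 6.709836959838867) [0.55518344 0.15751758 0.064     ]
```

View pics/crop1.png

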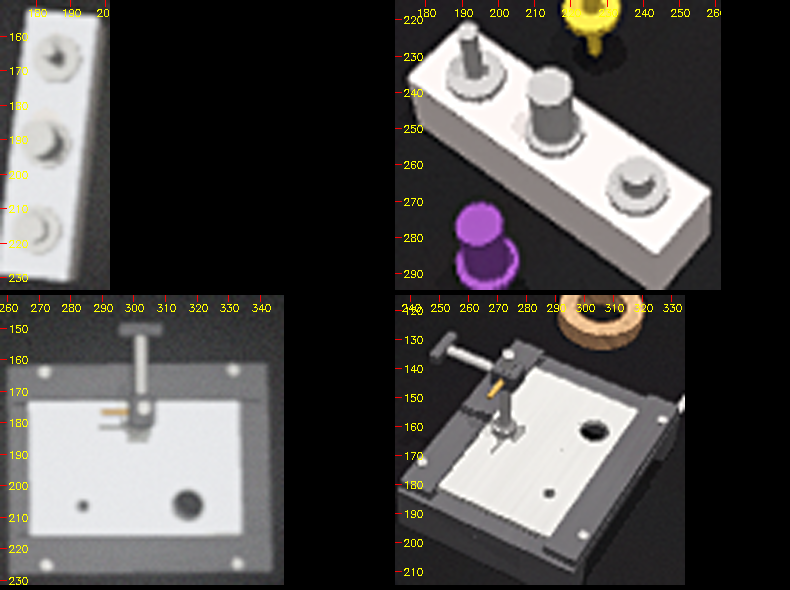

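The crop confirms it: pin is the thin tall grip at side (192,223), drift is the thick grip at side (214,239), and the stud is short. Now to fix the positions and the first move.

```bash
cat >> h.py <<'E'
def togo(x,y,z,yaw=90):
    o=get_obs(); M=R.from_rotvec(o["ee_rot"]).as_matrix(); p=np.array(o["position"])
    a=np.degrees(np.arctan2(M[1,0],M[0,0])); t=-((yaw-a+90)%180-90)
    print("t",round(o["time"],2),"pos",p.round(4),"yaw",round(a,1),"op",round(o["opening"],4),"F",np.round(o["contact_force"],1))
    print(" tool delta mm",(M.T@(np.array([x,y,z])-p)*1e3).round(1),"turn",round(t,1),"tilt",np.degrees(np.arccos(-M[2,2])).round(2))
E
python3 - <<'E'
from h import *
a=snapshot("top");b=snapshot("side")
D=tri(a,(182.2,190.1),b,(214.3,238.8)); print("drift top",D)
for p in((.5552,.1575,.124),(.6297,.1488,.124),(.6297,.1488,.072)): print(p,pix(a,p).round(1),pix(b,p).round(1))
print("pin from side top",on(b,191.4,223.3,.124),"drift side",on(b,214.3,238.8,.124),"drift top",on(a,182.2,190.1,.124))
# refined hole mouths : bright-plate complement fit ellipse in side upsampled
for s,box in((a,(306,196,329,218)),(b,(293,152,316,172)),(a,(278,201,291,213)),(b,(282,177,295,189))):
    x0,y0,x1,y1=box; g=cv2.resize(s["pixels"].mean(2)[y0:y1,x0:x1].astype(np.float32),None,fx=8,fy=8,interpolation=cv2.INTER_CUBIC)
    hi=np.percentile(g,80); 
    for th in(.65,.85):
        m=(g<hi*th).astype(np.uint8); c=max(cv2.findContours(m,0,1)[0],key=cv2.contourArea); e=cv2.fitEllipse(c)
        u=np.array(e[0])/8+[x0-.5+1/16,y0-.5+1/16]; print(th,u.round(2),np.round(np.array(e[1])/8,1),on(s,*u,.06).round(4))
togo(.556,.1575,.231)
E
```

```text
drift top [0.55503659 0.1528188  0.11748718]
(0.5552, 0.1575, 0.124) [180.1 189.6] [213.3 238.7]
(0.6297, 0.1488, 0.124) [183.6 164. ] [190.9 223.1]
(0.6297, 0.1488, 0.072) [186.3 166.6] [193.1 234.5]
pin from side top [0.62826163 0.14868043 0.124     ] drift side [0.55292348 0.15628337 0.124     ] drift top [0.55379197 0.15142426 0.124     ]
0.65 [317.26 206.14] [8.8 9.3] [ 0.5126 -0.244   0.06  ]
0.85 [317.16 206.23] [10.3 10.6] [ 0.5123 -0.2437  0.06  ]
0.65 [312.49 167.53] [ 7.  13.9] [ 0.4747 -0.2376  0.06  ]
0.85 [303.28 161.47] [ 7.8 10.5] [ 0.5096 -0.245   0.06  ]
0.65 [283.94 206.44] [2.6 2.8] [ 0.5114 -0.1441  0.06  ]
0.85 [283.85 206.47] [4.1 4.1] [ 0.5113 -0.1438  0.06  ]
0.65 [287.74 182.94] [2.8 3.6] [ 0.5086 -0.1454  0.06  ]
0.85 [287.7  182.95] [3.5 4.4] [ 0.5087 -0.1453  0.06  ]
t 0.3 pos [0.2109 0.6411 0.231 ] yaw 71.8 op 0.0856 F [ 0.2 -0.7  0.1]
 tool delta mm [-3.515e+02  4.789e+02  2.000e-01] turn -18.2 tilt 0.04
```

```bash
python3 -m pendant '100 -25 34 0 0;100 -25 34 0 0;100 -25 34 0 0;100 -25 34 0 0;100 -25 34 0 0;100 -25 34 0 0;100 -25 34 0 0;100 -25 34 0 0;100 -25 34 0 0;100 -25 34 0 0' 80; python3 -m pendant '100 -25 34 0 0;100 -25 34 0 0;100 -25 34 0 0;100 -25 34 0 0;100 0 0 0 -6;100 0 0 0 -6;100 0 0 0 -6;100 0 0 0 0'; python3 -c "
from h import *
togo(.554,.1565,.082)"
```

```text
time: 1.3
position: [0.4566, 0.296, 0.2315]
ee_rot: [-2.545, -1.842, -0.001]
contact_force: [-0.6, 0.5, -0.2]
opening: 0.0852
time: 2.1
position: [0.5538, 0.1598, 0.2313]
ee_rot: [-2.224, -2.219, -0.0]
contact_force: [-0.3, -0.0, -0.3]
opening: 0.0852
t 2.1 pos [0.5538 0.1598 0.2313] yaw 89.9 op 0.0852 F [-0.3 -0.  -0.3]
 tool delta mm [ -3.3   0.2 149.3] turn -0.1 tilt 0.01
```

```bash
python3 -m pendant '100 -3 0 40 0;100 0 0 40 0;100 0 0 40 0;100 0 0 29 0;100 0 0 0 0;30 0 0 0 0;20 0 0 0 0;20 0 0 0 0;20 0 0 0 0;20 0 0 0 0' 100; python3 -m pendant '15 0 0 0 0;15 0 0 0 0' ; python3 -c "
from h import *
togo(.554,.1565,.082)"
```

```text
time: 3.1
position: [0.5545, 0.1569, 0.0839]
ee_rot: [2.225, 2.216, 0.003]
contact_force: [-2.2, -1.1, 8.9]
opening: 0.0279
time: 3.3
position: [0.5545, 0.1569, 0.0839]
ee_rot: [2.225, 2.216, 0.003]
contact_force: [-1.4, -1.4, 8.9]
opening: 0.0281
t 3.3 pos [0.5545 0.1569 0.0839] yaw 89.8 op 0.0281 F [-1.4 -1.4  8.9]
 tool delta mm [-0.4 -0.5  1.9] turn -0.2 tilt 0.14
```

```bash
python3 -m pendant '0 0 0 -10 0;0 0 0 -30 0;0 0 0 -40 0;0 0 0 -40 0;0 0 0 -20 0;0 0 0 0 0;0 0 0 0 0' 100
python3 - <<'E'
from h import *
togo(.511,-.2442,.160)
a=snapshot("top");b=snapshot("side")
im=cv2.cvtColor(b["pixels"][120:320,120:340],cv2.COLOR_RGB2BGR)
cv2.imwrite("pics/lift.png",cv2.resize(im,None,fx=2.7,fy=2.7,interpolation=cv2.INTER_CUBIC))
E
```

```text
time: 4.0
position: [0.5532, 0.1569, 0.2222]
ee_rot: [-2.225, -2.217, 0.0]
contact_force: [-0.0, 0.8, -3.7]
opening: 0.028
t 4.0 pos [0.5532 0.1569 0.2222] yaw 89.8 op 0.028 F [-0.   0.8 -3.7]
 tool delta mm [-401.3  -40.8   62.2] turn -0.2 tilt 0.01
```

View pics/lift.png

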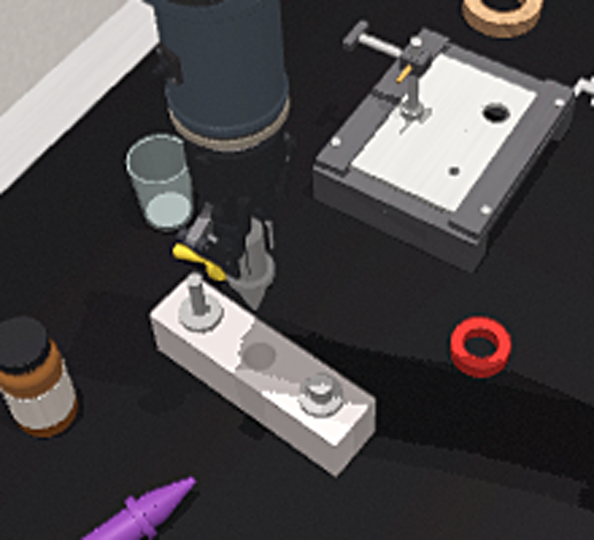

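The drift is held upright and its socket is empty. The purple and yellow lookalikes beside the rack were knocked over by the open fingers: purple lies at crop (140,510), yellow near (200,262). They aren't listed bystanders, but I'll have to watch the yellow one when fetching the pin. Carrying the drift over to the plate.

```bash
python3 -m pendant '0 -30 -20 0 0;0 -40 -21 0 0;0 -45 0 0 0;0 -45 0 0 0;0 -45 0 0 0;0 -45 0 0 0;0 -45 0 0 0;0 -45 0 0 0;0 -40 0 0 0;0 -21 0 0 0'; python3 -m pendant '0 0 0 30 0;0 0 0 30 0;0 0 0 0 0;0 0 0 0 0;0 0 0 0 0'
python3 - <<'E'
from h import *
togo(.5105,-.2442,.160)
a=snapshot("top");b=snapshot("side")
p=get_obs()["position"]
print("tip exp",pix(b,[p[0],p[1],p[2]-.0729]), "hole",pix(b,[.5105,-.2442,.06]))
c=on(a,301.9,194.4,.067); print("dock",c, "plate y",on(a,300.2,194,.06), "post",on(a,302.9,175,.178))
im=cv2.cvtColor(b["pixels"][100:220,230:340],cv2.COLOR_RGB2BGR)
im=cv2.resize(im,None,fx=5,fy=5,interpolation=cv2.INTER_CUBIC); cv2.imwrite("pics/hover.png",im)
E
```

```text
time: 5.1
position: [0.5095, -0.2479, 0.2207]
ee_rot: [-2.229, -2.212, 0.004]
contact_force: [-0.5, 0.3, -3.2]
opening: 0.0281
time: 5.6
position: [0.5119, -0.244, 0.1633]
ee_rot: [2.224, 2.217, 0.001]
contact_force: [0.5, 0.8, -1.6]
opening: 0.0283
t 5.6 pos [ 0.5119 -0.244   0.1633] yaw 89.8 op 0.0283 F [ 0.5  0.8 -1.6]
 tool delta mm [-0.2 -1.4  3.3] turn -0.2 tilt 0.07
tip exp [303.39103928 154.31260051] hole [302.8885374  161.52346941]
dock [ 0.54718922 -0.19753623  0.067     ] plate y [ 0.54899641 -0.1930364   0.06      ] post [ 0.59140003 -0.19102889  0.178     ]
```

View pics/hover.png

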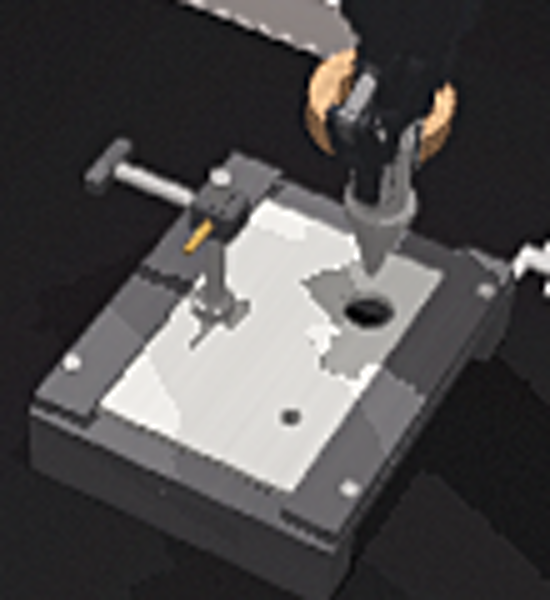

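The tip hovers at side (304,154), above the hole mouth at (303,162), as predicted. Vision suggests the plate is off by about +y 4.5 and −x 6 mm, so the dock hole should lie towards +x/−y. I'll go down with a small bias that way and feel.

```bash
python3 -m pendant '0 -2 1 10 0;0 0 0 12 0;0 0 0 10 0;0 0 0 3 0;0 0 0 0 0;0 0 0 0 0;0 0 0 0 0'; python3 -m pendant '0 0 0 2 0;0 0 0 2 0;0 0 0 0 0;0 0 0 0 0'
```

```text
time: 6.4
position: [0.5125, -0.246, 0.1276]
ee_rot: [2.225, 2.217, 0.0]
contact_force: [0.9, -0.3, -3.3]
opening: 0.0278
time: 6.8
position: [0.5122, -0.2459, 0.1233]
ee_rot: [-2.226, -2.217, 0.0]
contact_force: [0.3, -0.0, -2.8]
opening: 0.0282
```

```bash
python3 -m pendant '0 0 0 2 0;0 0 0 2 0;0 0 0 2 0;0 0 0 2 0;0 0 0 0 0;0 0 0 0 0'; python3 -m pendant '0 0 0 2 0;0 0 0 2 0;0 0 0 0 0;0 0 0 0 0';  python3 -m pendant '0 0 0 2 0;0 0 0 0 0;0 0 0 0 0'
```

```text
time: 7.4
position: [0.5122, -0.2458, 0.1152]
ee_rot: [-2.225, -2.217, 0.0]
contact_force: [0.4, 0.1, -2.7]
opening: 0.0283
time: 7.8
position: [0.5122, -0.2458, 0.1112]
ee_rot: [-2.225, -2.217, 0.0]
contact_force: [0.2, 0.3, -2.6]
opening: 0.0281
time: 8.1
position: [0.5122, -0.2458, 0.1093]
ee_rot: [-2.225, -2.217, 0.0]
contact_force: [0.6, 0.9, -2.3]
opening: 0.0282
```

```bash
python3 -m pendant '0 0 0 2 0;0 0 0 0 0;0 0 0 0 0'; python3 -m pendant '0 0 0 2 0;0 0 0 0 0;0 0 0 0 0'
```

```text
time: 8.4
position: [0.5122, -0.2458, 0.1072]
ee_rot: [-2.225, -2.217, 0.0]
contact_force: [-0.1, 0.4, -2.8]
opening: 0.0283
time: 8.7
position: [0.5122, -0.2459, 0.1052]
ee_rot: [-2.225, -2.217, 0.0]
contact_force: [-0.6, 0.3, -1.7]
opening: 0.0279
```

```bash
python3 -m pendant '0 0 0 1 0;0 0 0 0 0;0 0 0 0 0'; python3 -m pendant '0 0 0 1 0;0 0 0 0 0;0 0 0 0 0'
```

```text
time: 9.0
position: [0.5122, -0.2459, 0.1043]
ee_rot: [-2.225, -2.217, 0.0]
contact_force: [0.2, -0.1, -2.1]
opening: 0.0283
time: 9.3
position: [0.5122, -0.2459, 0.1033]
ee_rot: [-2.225, -2.217, 0.0]
contact_force: [-0.5, 0.9, -2.6]
opening: 0.0281
```

```bash
python3 -m pendant '0 0 0 1.5 0;0 0 0 0 0;0 0 0 0 0'; python3 -m pendant '0 0 0 1.5 0;0 0 0 0 0;0 0 0 0 0'
```

```text
time: 9.6
position: [0.5123, -0.2459, 0.1018]
ee_rot: [2.225, 2.217, -0.0]
contact_force: [1.0, -0.6, -3.1]
opening: 0.0279
time: 9.9
position: [0.5125, -0.246, 0.1004]
ee_rot: [2.225, 2.217, 0.0]
contact_force: [0.2, -0.4, -3.3]
opening: 0.0281
```

```bash
python3 -m pendant '0 0 0 1.5 0;0 0 0 0 0;0 0 0 0 0'; python3 -m pendant '0 0 0 1 0;0 0 0 0 0;0 0 0 0 0'
```

```text
time: 10.2
position: [0.5126, -0.2462, 0.099]
ee_rot: [2.225, 2.217, 0.0]
contact_force: [2.8, -3.1, -2.5]
opening: 0.0281
time: 10.5
position: [0.5126, -0.2462, 0.0981]
ee_rot: [2.225, 2.216, 0.0]
contact_force: [2.1, -3.0, 2.4]
opening: 0.0281
```

Contact felt: force (+2.5, −3.0) N, so the dock hole is towards +x, −y as predicted. Yielding that way.

```bash
python3 -m pendant '0 -1 1 0 0;0 0 0 0 0;0 0 0 0 0'; python3 -m pendant '0 -1 1 0 0;0 0 0 0 0;0 0 0 0 0'
```

```text
time: 10.8
position: [0.5129, -0.2464, 0.0979]
ee_rot: [-2.225, -2.217, 0.0]
contact_force: [-0.6, -0.9, 5.2]
opening: 0.0284
time: 11.1
position: [0.5132, -0.2467, 0.0976]
ee_rot: [-2.223, -2.216, 0.001]
contact_force: [-2.5, 1.5, 6.5]
opening: 0.0278
```

```bash
python3 -m pendant '0 -1 0.5 0 0;0 0 0 0 0;0 0 0 0 0'
```

```text
time: 11.4
position: [0.5132, -0.2471, 0.0974]
ee_rot: [-2.222, -2.215, 0.001]
contact_force: [-2.5, 3.6, 5.1]
opening: 0.0282
```

```bash
python3 -m pendant '0 -0.7 0.7 0 0;0 0 0 0 0;0 0 0 0 0'; python3 -m pendant '0 -0.5 0.5 0.5 0;0 0 0 0 0;0 0 0 0 0'
```

```text
time: 11.7
position: [0.5134, -0.2474, 0.0971]
ee_rot: [-2.221, -2.214, 0.001]
contact_force: [-4.2, 3.3, 4.7]
opening: 0.0279
time: 12.0
position: [0.5136, -0.2478, 0.0965]
ee_rot: [-2.22, -2.214, 0.002]
contact_force: [-3.9, 4.7, 3.5]
opening: 0.0278
```

```bash
python3 -m pendant '0 -0.5 0.5 0.7 0;0 0 0 0 0;0 0 0 0 0'; python3 -m pendant '0 -0.5 0.5 0.7 0;0 0 0 0 0;0 0 0 0 0'
```

```text
time: 12.3
position: [0.5138, -0.2482, 0.0957]
ee_rot: [-2.22, -2.214, 0.002]
contact_force: [-4.0, 3.6, 4.5]
opening: 0.0279
time: 12.6
position: [0.5143, -0.2487, 0.0949]
ee_rot: [-2.22, -2.214, 0.002]
contact_force: [-4.6, 4.5, 3.8]
opening: 0.0283
```

```bash
python3 -m pendant '0 -0.4 0.4 0.7 0;0 0 0 0 0;0 0 0 0 0'; python3 -c "
from h import *
togo(.5157,-.2497,.0799); print(get_obs()['torque'])"
```

```text
time: 12.9
position: [0.5147, -0.2491, 0.0942]
ee_rot: [-2.22, -2.213, 0.002]
contact_force: [-4.4, 4.3, 3.1]
opening: 0.0281
t 12.9 pos [ 0.5147 -0.2491  0.0942] yaw 89.8 op 0.0281 F [-4.4  4.3  3.1]
 tool delta mm [-0.6  1.1 14.3] turn -0.2 tilt 0.4
[ 1.11955732  1.1801895  -0.02632746]
```

```bash
python3 -m pendant '0 -0.3 0.4 1 0;0 0 0 0 0;0 0 0 0 0'; python3 -m pendant '0 -0.2 0.3 1 0;0 0 0 0 0;0 0 0 0 0'
```

```text
time: 13.2
position: [0.5151, -0.2494, 0.0932]
ee_rot: [-2.22, -2.214, 0.002]
contact_force: [-4.6, 5.5, 3.4]
opening: 0.0283
time: 13.5
position: [0.5151, -0.2495, 0.0919]
ee_rot: [-2.219, -2.213, 0.003]
contact_force: [-4.6, 4.7, 0.8]
opening: 0.0283
```

```bash
python3 -m pendant '0 0 0.2 1 0;0 0 0 0 0;0 0 0 0 0';python3 -m pendant '0 0 0 1 0;0 0 0 0 0;0 0 0 0 0'
```

```text
time: 13.8
position: [0.5151, -0.2494, 0.0908]
ee_rot: [-2.219, -2.213, 0.003]
contact_force: [-3.3, 4.3, -0.2]
opening: 0.028
time: 14.1
position: [0.5151, -0.2494, 0.0898]
ee_rot: [-2.219, -2.213, 0.003]
contact_force: [-3.7, 5.2, 1.4]
opening: 0.0279
```

```bash
python3 -m pendant '0 0 0 1 0;0 0 0 0 0;0 0 0 0 0';python3 -m pendant '0 0 0 1 0;0 0 0 0 0;0 0 0 0 0'
```

```text
time: 14.4
position: [0.5153, -0.2494, 0.0889]
ee_rot: [-2.219, -2.213, 0.003]
contact_force: [-4.1, 4.5, -0.1]
opening: 0.0281
time: 14.7
position: [0.5155, -0.2495, 0.088]
ee_rot: [-2.219, -2.213, 0.002]
contact_force: [-3.9, 4.7, 1.3]
opening: 0.0278
```

```bash
python3 -m pendant '0 0 0 1 0;0 0 0 0 0;0 0 0 0 0';python3 -c "
from h import *
o=get_obs();print(o['torque'],o['contact_force'])"
```

```text
time: 15.0
position: [0.5156, -0.2496, 0.087]
ee_rot: [-2.22, -2.214, 0.002]
contact_force: [-3.2, 3.7, 0.9]
opening: 0.0284
[ 1.05358143  0.89433029 -0.03582474] [-3.23417134  3.70280411  0.92822974]
```

```bash
python3 -m pendant '0 -0.3 0.4 0.7 0;0 0 0 0 0;0 0 0 0 0';python3 -m pendant '0 -0.3 0.4 0.7 0;0 0 0 0 0;0 0 0 0 0'
```

```text
time: 15.3
position: [0.5159, -0.2498, 0.0863]
ee_rot: [-2.219, -2.213, 0.002]
contact_force: [-4.1, 4.5, 1.2]
opening: 0.0279
time: 15.6
position: [0.5162, -0.25, 0.0856]
ee_rot: [-2.219, -2.213, 0.002]
contact_force: [-4.9, 4.9, 1.4]
opening: 0.0278
```

```bash
python3 -m pendant '0 -0.2 0.3 0.7 0;0 0 0 0 0;0 0 0 0 0'
```

```text
time: 15.9
position: [0.5164, -0.2502, 0.0848]
ee_rot: [-2.219, -2.213, 0.003]
contact_force: [-5.3, 5.2, 0.7]
opening: 0.0287
```

```bash
python3 -m pendant '0 0 0 1 0;0 0 0 0 0;0 0 0 0 0';python3 -m pendant '0 0 0 1 0;0 0 0 0 0;0 0 0 0 0'
```

```text
time: 16.2
position: [0.5165, -0.2502, 0.0838]
ee_rot: [-2.219, -2.213, 0.002]
contact_force: [-3.6, 5.2, 0.4]
opening: 0.0281
time: 16.5
position: [0.5165, -0.2502, 0.0828]
ee_rot: [-2.219, -2.213, 0.002]
contact_force: [-3.9, 5.3, 0.9]
opening: 0.0284
```

```bash
python3 -m pendant '0 0 0 1 0;0 0 0 0 0;0 0 0 0 0';python3 -m pendant '0 0 0 1 0;0 0 0 0 0;0 0 0 0 0'
```

```text
time: 16.8
position: [0.5165, -0.2502, 0.0818]
ee_rot: [-2.219, -2.213, 0.002]
contact_force: [-4.1, 3.9, 1.3]
opening: 0.0279
time: 17.1
position: [0.5165, -0.2503, 0.0808]
ee_rot: [-2.219, -2.213, 0.002]
contact_force: [-3.6, 5.3, 0.7]
opening: 0.0275
```

```bash
python3 -m pendant '0 0 0 0.7 0;0 0 0 0 0;0 0 0 0 0';python3 -m pendant '0 0 0 0.7 0;0 0 0 0 0;0 0 0 0 0'
```

```text
time: 17.4
position: [0.5165, -0.2503, 0.0802]
ee_rot: [-2.219, -2.213, 0.002]
contact_force: [-5.6, 4.7, 1.9]
opening: 0.0276
time: 17.7
position: [0.5169, -0.2505, 0.08]
ee_rot: [-2.22, -2.214, 0.002]
contact_force: [-5.0, 4.7, 5.7]
opening: 0.0281
```

```bash
python3 -m pendant '0 0 0 0.7 0;0 0 0 0 0;0 0 0 0 0'
```

```text
time: 18.0
position: [0.5173, -0.2507, 0.0798]
ee_rot: [-2.221, -2.214, 0.001]
contact_force: [-5.2, 4.9, 10.7]
opening: 0.0279
```

Collar home: z stopped at 0.0798 (predicted 0.0799) with about 13 N of push. Relaxing the side load before releasing.

```bash
python3 -m pendant '0 0.7 -0.7 -1 0;0 0.5 -0.5 -1 0;0 0 0 0 0;0 0 0 0 0'
```

```text
time: 18.4
position: [0.5171, -0.2506, 0.0814]
ee_rot: [-2.223, -2.216, 0.001]
contact_force: [-1.2, 4.5, -4.2]
opening: 0.0281
```

```bash
python3 -m pendant '0 0.6 0 1 0;0 0 0 0.5 0;0 0 0 0 0;0 0 0 0 0'
```

```text
time: 18.8
position: [0.5173, -0.2505, 0.0802]
ee_rot: [-2.224, -2.216, 0.001]
contact_force: [-4.3, 3.3, -0.9]
opening: 0.0283
```

```bash
python3 -m pendant '0 0 0 0.5 0;50 0 0 0 0;60 0 0 0 0;60 0 0 0 0;60 0 0 0 0'
python3 - <<'E'
from h import *
togo(.629,.1485,.2)
b=snapshot("side")
im=cv2.cvtColor(b["pixels"][110:310,150:340],cv2.COLOR_RGB2BGR)
cv2.imwrite("pics/rel.png",cv2.resize(im,None,fx=3,fy=3,interpolation=cv2.INTER_CUBIC))
E
```

```text
time: 19.3
position: [0.5186, -0.2514, 0.0802]
ee_rot: [2.225, 2.216, 0.0]
contact_force: [-0.5, 0.1, -0.1]
opening: 0.0511
t 19.3 pos [ 0.5186 -0.2514  0.0802] yaw 89.8 op 0.0511 F [-0.5  0.1 -0.1]
 tool delta mm [ 400.3  109.  -119.9] turn -0.2 tilt 0.07
```

View pics/rel.png

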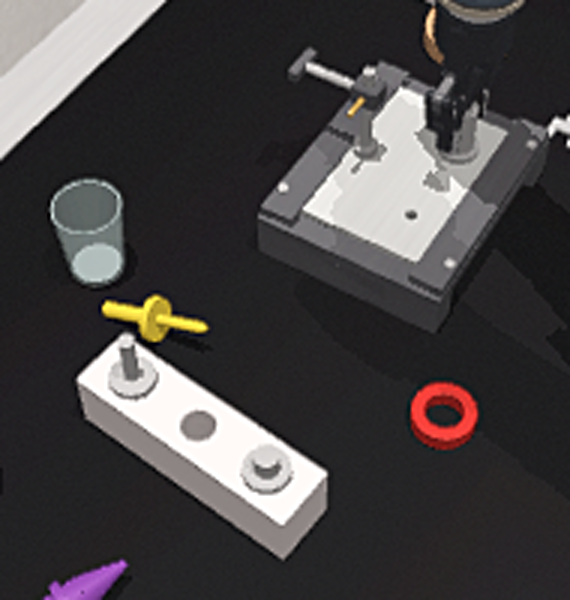

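Drift home at crop (460,150), collar flat on the plate. The pin stands untouched in the rack (crop (130,350)), and the yellow decoy lies flat behind it, below finger height. Fetching the pin with the jaws at 60%.

```bash
python3 -m pendant '60 0 0 -20 0;60 0 0 -40 0;60 0 0 -40 0;60 0 0 -40 0;60 40 0 0 0;60 45 0 0 0;60 45 0 0 0;60 45 0 0 0;60 45 20 0 0;60 45 20 0 0'; python3 -m pendant '60 45 20 0 0;60 45 20 0 0;60 36 20 0 0;60 9 9 0 0;60 0 0 0 0;60 0 0 0 0'
python3 - <<'E'
from h import *
togo(.629,.1485,.082)
a=snapshot("top");b=snapshot("side")
for s,box in((a,(278,199,295,217)),(b,(281,174,298,191))):
    x0,y0,x1,y1=box; g=cv2.resize(s["pixels"].mean(2)[y0:y1,x0:x1].astype(np.float32),None,fx=8,fy=8,interpolation=cv2.INTER_CUBIC)
    hi=np.percentile(g,80); 
    for th in(.65,.8):
      for c in cv2.findContours((g<hi*th).astype(np.uint8),0,1)[0]:
        if len(c)<6: continue
        e=cv2.fitEllipse(c); u=np.array(e[0])/8+[x0-.5+1/16,y0-.5+1/16]; print(th,u.round(2),np.round(np.array(e[1])/8,1),on(s,*u,.06).round(4))
im=cv2.cvtColor(a["pixels"][140:235,255:350],cv2.COLOR_RGB2BGR)
cv2.imwrite("pics/plate2.png",cv2.resize(im,None,fx=6,fy=6,interpolation=cv2.INTER_CUBIC))
E
```

```text
time: 20.35
position: [0.5594, 0.0155, 0.2206]
ee_rot: [2.225, 2.216, 0.001]
contact_force: [1.4, -0.4, 0.0]
opening: 0.0508
time: 20.95
position: [0.6283, 0.1476, 0.2197]
ee_rot: [2.226, 2.216, -0.002]
contact_force: [-0.7, -0.6, -0.6]
opening: 0.0509
t 20.95 pos [0.6283 0.1476 0.2197] yaw 89.8 op 0.0509 F [-0.7 -0.6 -0.6]
 tool delta mm [  1.    0.8 137.7] turn -0.2 tilt 0.06
0.65 [285.31 204.5 ] [2.9 3.1] [ 0.5173 -0.1482  0.06  ]
0.8 [286.   216.12] [ 0.6 38.8] [ 0.4824 -0.1502  0.06  ]
0.8 [285.26 204.5 ] [3.6 4.1] [ 0.5173 -0.1481  0.06  ]
0.65 [296.06 188.7 ] [3.2 6.1] [ 0.4779 -0.139   0.06  ]
0.65 [286.68 181.25] [2.6 3.7] [ 0.5144 -0.1495  0.06  ]
0.8 [295.92 188.55] [3.6 6.4] [ 0.4785 -0.1393  0.06  ]
0.8 [286.65 181.21] [3.2 4.1] [ 0.5145 -0.1496  0.06  ]
```

View pics/plate2.png

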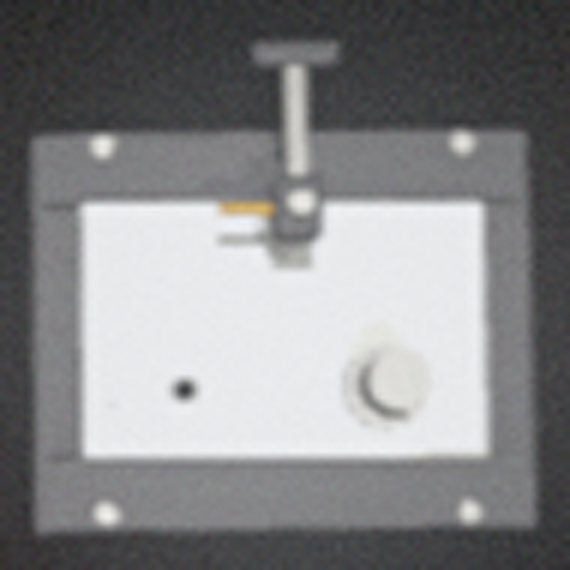

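The plate now sits visually centred in the dock, with the drift seated at crop (390,385) and the small hole at crop (184,390), about (0.516, −0.150). Grasping the pin.

```bash
python3 -m pendant '60 1 1 40 0;60 0 0 40 0;60 0 0 40 0;60 0 0 17 0;60 0 0 0 0;30 0 0 0 0;0 0 0 0 0;0 0 0 0 0;0 0 0 0 0' 80; python3 -m pendant '0 0 0 0 0;0 0 0 0 0'
```

```text
time: 21.95
position: [0.6306, 0.1495, 0.0849]
ee_rot: [2.225, 2.216, 0.004]
contact_force: [-1.6, -1.7, 7.9]
opening: 0.0121
time: 22.15
position: [0.6306, 0.1495, 0.0849]
ee_rot: [2.225, 2.216, 0.004]
contact_force: [-1.5, -1.4, 7.1]
opening: 0.0119
```

```bash
python3 -m pendant '0 0 0 -10 0;0 0 0 -35 0;0 0 0 -45 0;0 0 0 -45 0;0 -20 -30 -10 0;0 -30 -30 0 0;0 -35 -30 0 0;0 -40 -24 0 0;0 -45 0 0 0;0 -45 0 0 0'; python3 -m pendant '0 -45 0 0 0;0 -30 0 0 0;0 -9 0 10 0;0 0 0 35 0;0 0 0 5 0;0 0 0 0 0;0 0 0 0 0;0 0 0 0 0'
python3 - <<'E'
from h import *
togo(.516,-.150,.145)
p=get_obs()["position"]; b=snapshot("side"); 
print("tip exp",pix(b,[p[0],p[1],p[2]-.0739]),"hole",pix(b,[.516,-.150,.06]))
im=cv2.cvtColor(b["pixels"][110:210,240:340],cv2.COLOR_RGB2BGR)
cv2.imwrite("pics/pinhover.png",cv2.resize(im,None,fx=6,fy=6,interpolation=cv2.INTER_CUBIC))
E
```

```text
time: 23.15
position: [0.514, -0.0661, 0.2294]
ee_rot: [2.223, 2.218, 0.002]
contact_force: [1.0, -1.0, -1.4]
opening: 0.0119
time: 23.95
position: [0.5153, -0.1486, 0.1793]
ee_rot: [2.223, 2.217, 0.002]
contact_force: [-0.3, -0.2, -1.2]
opening: 0.0119
t 23.95 pos [ 0.5153 -0.1486  0.1793] yaw 89.8 op 0.0119 F [-0.3 -0.2 -1.2]
 tool delta mm [-1.4  0.6 34.3] turn -0.2 tilt 0.11
tip exp [287.28126614 170.92362714] hole [286.27758392 180.90449062]
```

View pics/pinhover.png

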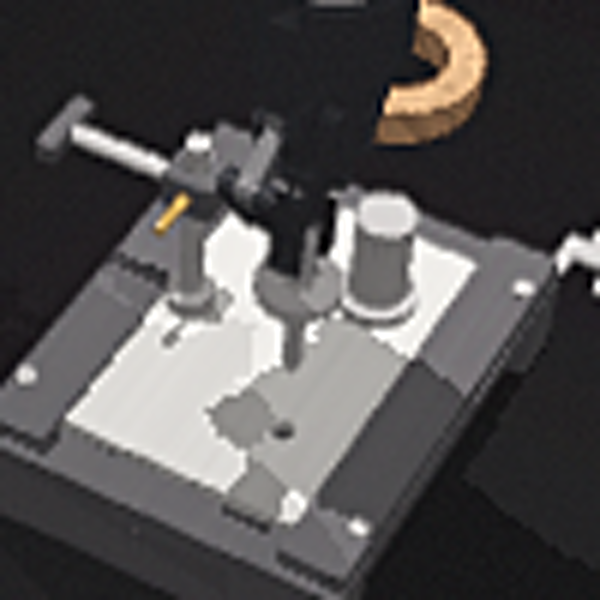

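The pin tip shows at side (288.2,170.8), against 287.3 expected from the TCP. So the pin sits about 2 mm towards −x in the hand, and I'm correcting for that.

```bash
python3 -m pendant '0 -1.4 2.5 15 0;0 0 0 15 0;0 0 0 10 0;0 0 0 0 0;0 0 0 0 0;0 0 0 0 0'; python3 -m pendant '0 0 0 2 0;0 0 0 2 0;0 0 0 0 0;0 0 0 0 0'; python3 -m pendant '0 0 0 1.5 0;0 0 0 0 0;0 0 0 0 0'
```

```text
time: 24.6
position: [0.5174, -0.1505, 0.1387]
ee_rot: [2.225, 2.217, 0.001]
contact_force: [-0.1, 0.4, -1.6]
opening: 0.0119
time: 25.0
position: [0.517, -0.1504, 0.134]
ee_rot: [-2.225, -2.217, 0.0]
contact_force: [0.8, -0.6, -0.3]
opening: 0.0122
time: 25.3
position: [0.517, -0.1504, 0.1325]
ee_rot: [-2.225, -2.217, 0.0]
contact_force: [0.7, -0.4, -1.4]
opening: 0.0121
```

```bash
python3 -m pendant '0 0 0 1.5 0;0 0 0 0 0;0 0 0 0 0'; python3 -m pendant '0 0 0 1.5 0;0 0 0 0 0;0 0 0 0 0'; python3 -m pendant '0 0 0 1.5 0;0 0 0 0 0;0 0 0 0 0'
```

```text
time: 25.6
position: [0.517, -0.1504, 0.1309]
ee_rot: [-2.225, -2.217, 0.0]
contact_force: [-0.7, 0.7, -1.5]
opening: 0.0121
time: 25.9
position: [0.5169, -0.1504, 0.1294]
ee_rot: [-2.225, -2.217, 0.0]
contact_force: [-0.6, 0.6, -1.5]
opening: 0.0122
time: 26.2
position: [0.5169, -0.1504, 0.128]
ee_rot: [-2.225, -2.217, 0.0]
contact_force: [0.1, -1.2, -1.7]
opening: 0.0119
```

Tip at about 0.054, inside the plate hole with no contact. Continuing in small steps.

```bash
python3 -m pendant '0 0 0 1.5 0;0 0 0 0 0;0 0 0 0 0'; python3 -m pendant '0 0 0 1.5 0;0 0 0 0 0;0 0 0 0 0'
```

```text
time: 26.5
position: [0.517, -0.1504, 0.1265]
ee_rot: [-2.225, -2.217, 0.0]
contact_force: [-1.0, -0.0, -1.1]
opening: 0.012
time: 26.8
position: [0.517, -0.1504, 0.125]
ee_rot: [-2.225, -2.217, 0.0]
contact_force: [-0.1, 0.6, -1.1]
opening: 0.0122
```

```bash
python3 -m pendant '0 0 0 1.5 0;0 0 0 0 0;0 0 0 0 0'; python3 -m pendant '0 0 0 1.5 0;0 0 0 0 0;0 0 0 0 0'
```

```text
time: 27.1
position: [0.5169, -0.1504, 0.1234]
ee_rot: [-2.225, -2.217, 0.0]
contact_force: [-0.5, 0.4, -1.9]
opening: 0.012
time: 27.4
position: [0.517, -0.1504, 0.1219]
ee_rot: [-2.225, -2.217, 0.0]
contact_force: [0.2, 0.4, -1.7]
opening: 0.0121
```

```bash
python3 -m pendant '0 0 0 1.5 0;0 0 0 1.5 0;0 0 0 0 0;0 0 0 0 0'; python3 -m pendant '0 0 0 1.5 0;0 0 0 1.5 0;0 0 0 0 0;0 0 0 0 0'
```

```text
time: 27.8
position: [0.5169, -0.1504, 0.1189]
ee_rot: [-2.225, -2.217, 0.0]
contact_force: [1.4, -0.2, -1.5]
opening: 0.0124
time: 28.2
position: [0.517, -0.1504, 0.116]
ee_rot: [-2.225, -2.217, 0.0]
contact_force: [-0.0, -0.6, -1.3]
opening: 0.0119
```

```bash
python3 -m pendant '0 0 0 2 0;0 0 0 2 0;0 0 0 0 0;0 0 0 0 0'; python3 -m pendant '0 0 0 2 0;0 0 0 2 0;0 0 0 0 0;0 0 0 0 0'
```

```text
time: 28.6
position: [0.5169, -0.1504, 0.1119]
ee_rot: [-2.225, -2.217, 0.0]
contact_force: [-0.5, 0.7, -0.9]
opening: 0.0119
time: 29.0
position: [0.5169, -0.1504, 0.1079]
ee_rot: [-2.225, -2.217, 0.0]
contact_force: [0.0, 0.6, -1.5]
opening: 0.0124
```

Full diameter is sliding freely through both holes, with 27 mm to go.

```bash
python3 -m pendant '0 0 0 2 0;0 0 0 2 0;0 0 0 2 0;0 0 0 2 0;0 0 0 0 0;0 0 0 0 0'; python3 -m pendant '0 0 0 2 0;0 0 0 2 0;0 0 0 2 0;0 0 0 2 0;0 0 0 0 0;0 0 0 0 0'
```

```text
time: 29.6
position: [0.5169, -0.1504, 0.0999]
ee_rot: [-2.225, -2.217, 0.0]
contact_force: [0.1, -0.2, -1.5]
opening: 0.0121
time: 30.2
position: [0.517, -0.1504, 0.0919]
ee_rot: [-2.225, -2.217, 0.0]
contact_force: [-0.6, -0.7, -1.3]
opening: 0.0122
```

```bash
python3 -m pendant '0 0 0 2 0;0 0 0 2 0;0 0 0 2 0;0 0 0 2 0;0 0 0 0 0;0 0 0 0 0'; python3 -m pendant '0 0 0 1 0;0 0 0 0.7 0;0 0 0 0 0;0 0 0 0 0'
```

```text
time: 30.8
position: [0.5169, -0.1504, 0.0839]
ee_rot: [-2.225, -2.217, 0.0]
contact_force: [0.1, -0.4, -2.2]
opening: 0.012
time: 31.2
position: [0.517, -0.1504, 0.0823]
ee_rot: [-2.225, -2.217, 0.0]
contact_force: [-0.3, -0.1, -0.1]
opening: 0.0121
```

```bash
python3 -m pendant '0 0 0 1 0;0 0 0 0 0;0 0 0 0 0'; python3 -m pendant '0 0 0 1 0;0 0 0 0 0;0 0 0 0 0'
```

```text
time: 31.5
position: [0.517, -0.1504, 0.0813]
ee_rot: [-2.225, -2.217, 0.0]
contact_force: [-0.3, 0.4, -0.8]
opening: 0.012
time: 31.8
position: [0.5171, -0.1504, 0.0807]
ee_rot: [2.225, 2.217, 0.0]
contact_force: [-1.4, 0.7, 5.0]
opening: 0.0121
```

Pin collar seated (5 N up at 0.0807, predicted 0.0809). Releasing and retreating.

```bash
python3 -m pendant '20 0 0 0 0;45 0 0 0 0;45 0 0 0 0;45 0 0 0 0;45 0 0 0 0;45 0 0 -20 0;45 0 0 -40 0;45 0 0 -40 0;45 0 0 -40 0;45 0 0 0 0'; python3 -m pendant '45 40 0 0 0;45 45 0 0 0;45 45 0 0 0;45 45 0 0 0;45 45 0 0 0;45 45 0 0 0;45 0 0 0 0;45 0 0 0 0'
python3 - <<'E'
from h import *
togo(.5,0,.2)
b=snapshot("side");a=snapshot("top")
im=cv2.cvtColor(b["pixels"][110:210,240:340],cv2.COLOR_RGB2BGR); im2=cv2.cvtColor(a["pixels"][140:235,255:350],cv2.COLOR_RGB2BGR)
cv2.imwrite("pics/end.png",np.hstack([cv2.resize(i,(395,395),interpolation=cv2.INTER_CUBIC) for i in(im,im2)]))
E
```

```text
time: 32.8
position: [0.5195, -0.1512, 0.2254]
ee_rot: [2.221, 2.212, 0.008]
contact_force: [0.0, -0.8, 0.1]
opening: 0.0389
time: 33.6
position: [0.5175, 0.1156, 0.2196]
ee_rot: [-2.222, -2.22, 0.001]
contact_force: [-0.8, 0.0, 0.6]
opening: 0.0384
t 33.6 pos [0.5175 0.1156 0.2196] yaw 90.0 op 0.0384 F [-0.8  0.   0.6]
 tool delta mm [-115.6  -17.4   19.7] turn -0.0 tilt 0.06
```

View pics/end.png

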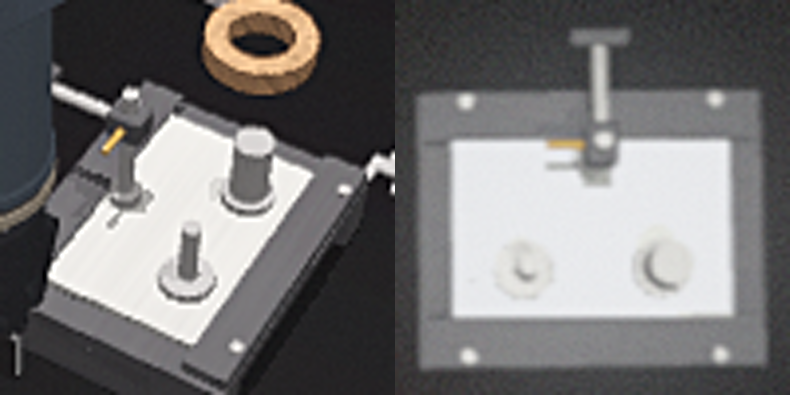

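Both collars sit flat on the plate (pin at crop (188,280), drift at (248,195)). Both stand upright and released, and the gripper is clear.

```bash
python3 -c "
from cell import ticket; print(ticket.finish_job())"
```

```text
the job is handed in; nothing more can be done
None
```

The drift and then the pin are both fully home, released and upright, and I handed the job in at about 34 s of the 72 s allowed. It gave no verdict.

- **Drift:** I pressed it down by feel, moving sideways towards the dock hole (+x, −y) as the contact force showed where it lay. Side force stayed at about 7 N, and the final press was about 13–14 N. The collar stopped at TCP height 0.0798 m against the 0.0799 m predicted, and the plate moved roughly +6 mm in x and −4 to −6 mm in y. When I eased the side load before letting go, the drift lifted about 1.6 mm, so I pressed it back down before release.
- **Pin:** It slid through both holes with no noticeable side force and seated at 0.0807 m against 0.0809 m predicted.
- **Last pictures:** Both collars are flat on the plate, both pieces are upright, and the gripper is clear of everything.

**What went wrong:** during the first grasp the fully open fingers knocked over the yellow and purple lookalikes beside the rack. They are not on the bystander list, but the task said to leave everything else where it is. I saw none of the listed bystanders disturbed, but I did not measure their positions at the end.

**Small disagreement:** the top and side views differed by about 3 mm on where the small hole was, so I averaged them with the position felt from the drift.

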